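# Close the narrow parts tray, then draw the wide one out

## Task

Two low drawer units stand on the desk. First gently push the narrow tray fully home with a fingertip; then hook a fingertip behind the raised front lip of the wide tray and gently draw it all the way out to its stop, so that the tape roll inside can be reached. Grip and lift nothing, do not touch the tape roll, and leave the other things on the desk alone.

Things in the scene. Friction and masses are not known exactly. Their poses are not given: they have to be found in the camera images.
- wide_unit: the wider low grey metal drawer unit, fixed to the desk, 160 mm deep, 140 mm wide, 49 mm high. Origin: centre of its underside, on the desk; +x points to its closed rear, +z up; its tray slides out along the unit's own -x. A roof covers only its rear 100 mm (unit x from -20 to +80 mm, underside at z = 46 mm); the front 60 mm is open from above. Either unit may be the left one.
- narrow_unit: the narrower low grey metal drawer unit, fixed to the desk, 160 mm deep, 90 mm wide, 49 mm high. Origin: centre of its underside, on the desk; +x points to its closed rear, +z up; its tray slides out along the unit's own -x. A roof covers only its rear 100 mm (unit x from -20 to +80 mm, underside at z = 46 mm); the front 60 mm is open from above. Its tray is empty.
- wide_tray (a joint): slide of the wide tray in its unit, in m: 0 = fully home against the rear stop, 0.100 = all the way out against the front stop; it starts home or up to 12 mm out. It runs along the unit's -x with about 1.5 N of friction plus 8 N per m/s, and stays where it is left; its stops have rubber buffers of about 4 N per mm. Tray floor: 13 mm above the desk; side walls' tops: 30 mm.
- narrow_tray (a joint): slide of the narrow tray in its unit, in m: 0 = fully home against the rear stop, 0.100 = all the way out against the front stop; it starts 40 to 70 mm out. It runs along the unit's -x with about 1.5 N of friction plus 8 N per m/s, and stays where it is left; its stops have rubber buffers of about 4 N per mm. Tray floor: 13 mm above the desk; side walls' tops: 30 mm.
- wide_lip (a point): middle of the top edge of the wide tray's raised front lip: an upright plate 4 mm thick, 136 mm wide, with a 6 mm bead along its top, 40 mm above the desk. Moves with the tray (78 mm in front of the unit's origin when home); axes as the unit's, +x to the rear. At the start the opening from above between lip and roof edge is 53 to 65 mm along x, 120 mm wide, and the tray floor there is empty.
- narrow_lip (a point): middle of the top edge of the narrow tray's raised front lip: an upright plate 4 mm thick, 86 mm wide, with a 6 mm bead along its top, 40 mm above the desk. Moves with the tray (78 mm in front of the unit's origin when home); axes as the unit's, +x to the rear. Its front face is flat, to be pushed on.
- tape_roll: amber tape roll, ring 66 mm across, 12 mm high, lying loose in the rear of the wide tray, mostly under the roof, carried along by the tray. Origin: centre of its underside. Not to be touched.
- dropper_bottle: bystander: loose white dropper bottle, 34 x 37 x 87 mm, standing to the right of the units. Origin: centre of its underside.
- loupe: bystander: loose black loupe ring, 39 mm across, 26 mm high, on the desk nearest the robot, in front of the gap between the units. Origin: centre of its underside.
- solder_spool: bystander: loose pale solder spool, 58 mm across, 15 mm high, lying to the left of the units. Origin: centre of its underside.

How it is judged:
By the outcome, as a careful person would: the job done as asked, in the order asked, and still so for the second after the job is handed in, with the robot touching nothing.
It also fails if it takes over 51 s, if anything falls off the work surface, if the arm or the gripper's body presses on something with over 40 N, if the wrist force passes 120 N, or if a joint passes its speed limit or range.

## Robot

A 7-joint arm with a two-finger parallel gripper is mounted at the origin on a cart in front of the work surface, level with it; the furniture and walls round the work are solid. World frame = base frame: x ahead of the robot, y to its left, z up, the work surface at z = 0. Lengths are in m, angles in rad, forces in N, time in s.
With the tool pointing down it reaches from about 0.425 to 0.925 m from the base axis. Payload 6.8 kg.
Tool frame: the origin (TCP) lies on the mounting face of the last link; the fingertips stand 173 mm ahead of it and the grasp point (between the pads) lies 155 mm ahead of it; z points along the fingers, y is the line along which they close (so a half turn about z gives the same grasp; the last joint's range is limited). The gripper opens to 85 mm and grips with 20 to 120 N. Pads are 22 mm wide; open, the fingers measure 114 mm over their backs; the gripper's body (76 mm by 85 mm) begins 54 mm behind the grasp point. The pads swing forward as they close: fully open they stand 13 mm farther back than shut.
Start: joints at [1.182, 0.477, 0.022, 1.555, -0.011, 1.109, -0.083], TCP at [0.187, -0.649, 0.405] pointing down, gripper open.
Joint ranges: [-2.96, 2.96], [-0.34, 2.1], [-1.41, 1.46], [0.24, 2.44], [-1.37, 4.51], [0.17, 1.92], [-2.96, 2.96]. Speed limits (rad/s): [2.39, 2.39, 3.14, 3.14, 3.14, 3.14, 3.14].

## Interface

Orientations are given as a rotation vector (axis times angle).
In Python, from bench import r gives the robot as it stands.
- The arm moves only by the tool arm_command, never from a script. Its argument "plan" is a list of rows, each an object of numbers: "claw": the closure, from 0 (fully open) to 1 (shut); "tx", "ty", "tz": the shift along the tool's x, y, z in m; "ax", "ay", "az": the turn, a rotation vector about the tool's x, y, z in degrees. A call has exactly 10 rows; each row shifts and turns the commanded pose from where the row before left it, along the tool's axes as they then stand; what a row does not reach is not made up. A row lasts 1/12 s, in which the tool goes at most 41.7 mm and 7.16 degrees, less where a joint would pass 70% of its speed; a pose out of reach is approached as far as the arm can. A call is refused whole if a number of a shift passes 0.0417 or a number of a turn 7.16, either way. A call with a gripper value outside its range is refused whole. The fingers move at their own pace and stop on an object; "squeeze" is the grip in N (left out, the last holds). Time passes only in rows, so rows that do not move let the fingers close, or fill a call up. It gives the time, the measured TCP pose, the force, the opening and the grip force at its end, in the units of the state.
- r.get_obs(): the state, without advancing time (a new reading comes with each control period).
- r.grab_frame(name): name is "scene" or "top"; returns the picture (400x640x3 uint8, red, green, blue); there is no depth.
- r.camera_model(name): a dict with "fx", "fy", "cx", "cy" (pixels), "k1" (the pictures are not rectified: a ray, as slopes to the right and down, at radius r is drawn at 1 + k1 r^2 times it, then the intrinsics apply), "position" and "orientation" of the camera in the world. Camera axes: x right, y up, looking along -z (the intrinsics and any distortion apply to the point x, -y, -z); pixel columns grow to the right and rows downward; lengths in m; the calibration is good to about 2 mm. A picture is of the moment at which its call begins. camera_model takes no time and is no camera call.
- r.hand_in(): hands the job in; it is judged then, once.
Trained networks look in the newest picture that a camera, given by its name, has taken for a name from the list of things; names that differ only in an ending like _2 or _b are one class to them, and where a whole thing is asked for, a point or a joint stands for the part that bears it (a point fixed in the world has none). Each returns a list of dicts, best first, with "confidence" (0 to 1); they miss things now and then, are a little off and sometimes report something else, mostly with a low value. They report only what shows in the picture. A call takes as long as a camera call.
- r.boxes_of(target, camera): "location" ([x, y, z] in m, in the coordinates of the camera as it stood for that picture, good to about 4 mm: the middle of the surface that is visible of it).
- r.tip_of(target, camera): "location" ([x, y, z] in m, in the coordinates of the camera as it stood for that picture, good to about 4 mm: a listed point, or the origin of a listed thing).
The state is a dict: "clock": time; "joints": joint angles; "qvel": joint speeds; "tau": joint torques, N m; "tcp_pos": TCP position; "orientation": TCP orientation; "contact_force": force on the tool from outside, world axes, zero at the start; "moment": the same for the moment, N m; "grip_width": finger opening in m; "gripper_force": force on a finger pad.
Only numpy, scipy, OpenCV 4.12 (cv2) and the standard library are available. Lean on these libraries where they do the work, as an engineer would, in place of code of your own. Each camera call takes 0.05 s, during which the arm holds its last target. There are 200 camera calls.

## Working session

There is one attempt and no reset: what is moved stays moved. The work goes in short steps, Python scripts to look and compute and a tool call to move; the robot and the scene stay as the last step left them, time stands still between calls to the robot, and variables do not carry over. Pictures are saved under pics/ and viewed, at most 10 in all, crops included, and the job is handed in when it is done.

Besides the shell and the picture viewer there is one more tool, called after "Call:" as name([rows], argument=value, ...), one row to a line, values as JSON. arm_command: Moves the arm, as the interface text tells. Its arguments: {"type":"object","properties":{"plan":{"type":"array","items":{"type":"object","properties":{"claw":{"type":"number"},"tx":{"type":"number"},"ty":{"type":"number"},"tz":{"type":"number"},"ax":{"type":"number"},"ay":{"type":"number"},"az":{"type":"number"}}}},"squeeze":{"type":"number"}},"required":["plan"]}

```bash
ls; mkdir -p pics
cat > h.py <<'E'
import numpy as np, cv2
from scipy.spatial.transform import Rotation as R
from bench import r
def cam(n):
    m=r.camera_model(n); o=np.array(m["orientation"],float)
    Rm=o if o.shape==(3,3) else R.from_rotvec(o).as_matrix() if o.size==3 else R.from_quat(o).as_matrix()
    return m,Rm,np.array(m["position"])
def w(n,p):
    m,Rm,t=cam(n); return Rm@np.array(p)+t
def px2w(n,u,v,z):
    m,Rm,t=cam(n); x=(u-m["cx"])/m["fx"]; y=(v-m["cy"])/m["fy"]
    rd=np.hypot(x,y); q=rd
    for _ in range(20): q=rd/(1+m["k1"]*q*q)
    s=q/rd if rd else 1
    d=Rm@np.array([x*s,-y*s,-1]); return t+d*(z-t[2])/d[2]
E
python3 - <<'E'
from h import *
for n in("scene","top"):
    f=r.grab_frame(n); cv2.imwrite(f"pics/{n}0.png",f[:,:,::-1]); print(r.camera_model(n))
    for t in("wide_unit","narrow_unit","wide_lip","narrow_lip","tape_roll","loupe","dropper_bottle","solder_spool"):
        print(n,t,[(np.round(w(n,d["location"]),3),round(d["confidence"],2)) for d in r.tip_of(t,n)[:2]])
print(r.get_obs())
E
```

```text
pics
{'fx': 409.4056131611724, 'fy': 409.4056131611724, 'cx': 322.3839952910062, 'cy': 202.2768751297473, 'k1': -0.027004641115910697, 'position': array([-0.28926823,  0.70076898,  0.72616298]), 'orientation': array([ 0.5028672 , -1.09651286, -2.00874482])}
scene wide_unit [(array([0.641, 0.226, 0.002]), 0.77), (array([0.383, 0.071, 0.002]), 0.27)]
scene narrow_unit [(array([ 0.625, -0.109,  0.   ]), 0.56), (array([0.383, 0.07 , 0.005]), 0.22)]
scene wide_lip [(array([0.561, 0.225, 0.041]), 0.75)]
scene narrow_lip [(array([ 0.491, -0.118,  0.04 ]), 0.86)]
scene tape_roll [(array([0.662, 0.218, 0.012]), 0.45)]
scene loupe [(array([0.383, 0.073, 0.003]), 0.55)]
scene dropper_bottle [(array([ 0.445, -0.297, -0.003]), 0.61)]
scene solder_spool []
{'fx': 467.040371823617, 'fy': 467.040371823617, 'cx': 326.73895994160006, 'cy': 205.34833690414447, 'k1': -0.04766255584780513, 'position': array([0.39264242, 0.03878244, 1.52855528]), 'orientation': array([ 0.05765611, -0.05881649, -1.59783359])}
top wide_unit [(array([0.641, 0.23 , 0.002]), 0.59)]
top narrow_unit []
top wide_lip [(array([0.56
[... 337 characters left out ...]
([ 1.18191154,  0.47700255,  0.02240404,  1.55542498, -0.01151227,
        1.10931081, -0.08307105]), 'qvel': array([ 7.72190428e-04, -1.51176484e-04,  6.52822796e-05,  2.04092555e-04,
        5.09600211e-04, -1.83905543e-03,  8.63759096e-04]), 'tau': array([ 7.02729321e-04, -5.96323299e+01,  1.60636973e+00, -2.81549656e+01,
        1.24661549e-02,  1.23604499e-03,  4.58694876e-05]), 'tcp_pos': array([ 0.18705227, -0.64856754,  0.4046957 ]), 'orientation': array([-3.11066201e+00, -4.39602969e-01, -2.84410596e-05]), 'contact_force': array([ 0.35767423,  0.66686967, -0.22756045]), 'moment': array([-0.02994954, -0.00176627,  0.02062381]), 'gripper_force': 0.0, 'grip_width': 0.08547590435302423}
```

View pics/top0.png

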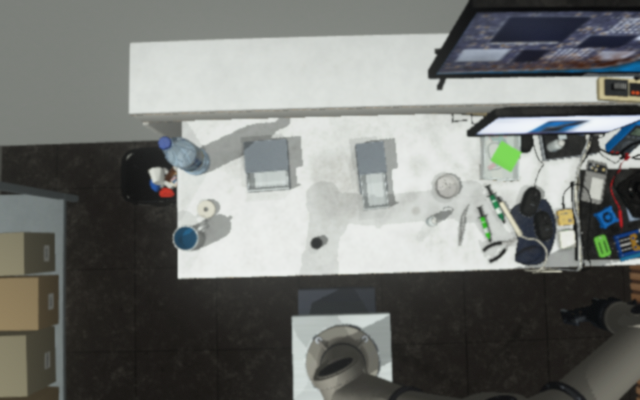

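View pics/scene0.png

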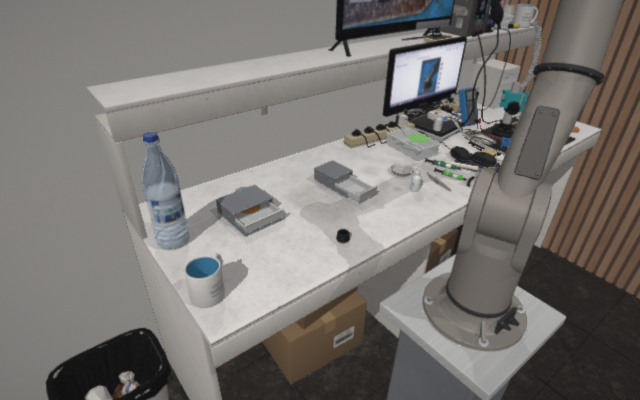

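The top view shows the wide unit at about (268,165), narrow unit at (375,172) with its tray out, loupe (317,242), and the bottle to the right at about (435,218). The scene view confirms this. I'll zoom in to get the yaws.

Run:
```python
import cv2,numpy as np
f=cv2.imread("pics/top0.png")
a=cv2.resize(f[125:225,230:310],None,fx=5,fy=5,interpolation=cv2.INTER_CUBIC)
b=cv2.resize(f[125:225,340:420],None,fx=5,fy=5,interpolation=cv2.INTER_CUBIC)
cv2.imwrite("pics/crop0.png",np.hstack([a,b]))
```

```text
(no output)
```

View pics/crop0.png

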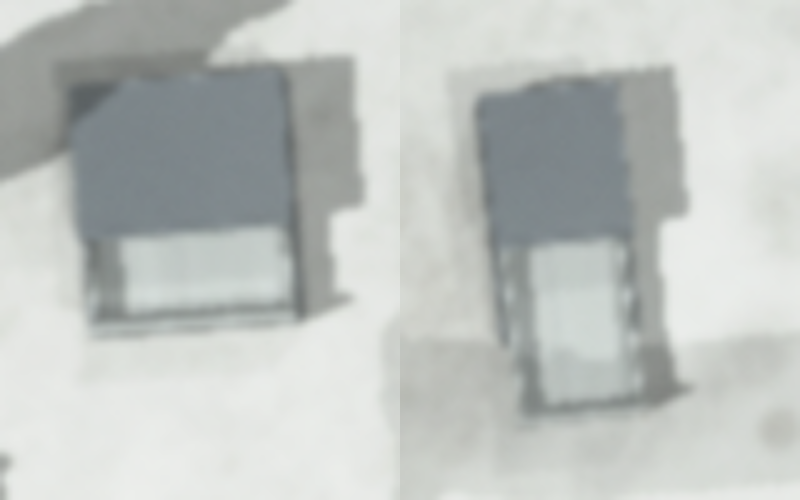

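Run:
```python
from h import *
def c(p,u0,z): return px2w("top",u0+p[0]/5-.4,125+p[1]/5-.4,z)[:2]
for nm,u0,pts,lip in(("wide",230,[(65,85),(285,65),(75,235),(292,225)],[(88,333),(300,319)]),("narrow",340,[(77,97),(218,80),(93,245),(232,237)],[(122,412),(258,401)])):
    RL,RR,FL,FR=[c(p,u0,.049) for p in pts]; l,rr=[c(p,u0,.04) for p in lip]
    print(nm,"roof",np.round([RL,RR,FL,FR],3).tolist(),"c",np.round((RL+RR+FL+FR)/4,3),"lip",l.round(3),rr.round(3),((l+rr)/2).round(3))
    for a,b in((FL,RL),(FR,RR)): d=b-a; print(np.degrees(np.arctan2(d[1],d[0])).round(1),np.linalg.norm(d).round(3))
    for a,b in((RR,RL),(FR,FL),(rr,l)): d=b-a; print(np.degrees(np.arctan2(-d[0],d[1])).round(1),np.linalg.norm(d).round(3))
# average tips
for t in("wide_unit","narrow_unit","wide_lip","narrow_lip"):
    L=[]
    for k in range(3):
      for n in("scene","top"):
        r.grab_frame(n); L+=[w(n,d["location"]) for d in r.tip_of(t,n)[:1] if d["confidence"]>.4]
    print(t,len(L),np.median(L,0).round(4),np.std(L,0).round(4))
print(r.get_obs()["clock"])
```

```text
wide roof [[0.715, 0.301], [0.724, 0.159], [0.618, 0.296], [0.62, 0.157]] c [0.669 0.228] lip [0.555 0.29 ] [0.561 0.154] [0.558 0.222]
3.0 0.098
1.3 0.104
3.6 0.142
1.0 0.139
2.2 0.136
narrow roof [[0.697, -0.06], [0.706, -0.151], [0.601, -0.067], [0.604, -0.156]] c [ 0.652 -0.109] lip [ 0.494 -0.083] [ 0.499 -0.17 ] [ 0.496 -0.126]
4.2 0.096
2.9 0.102
5.4 0.091
1.8 0.089
3.0 0.087
wide_unit 6 [6.412e-01 2.288e-01 1.000e-04] [0.0012 0.0014 0.001 ]
narrow_unit 6 [ 6.229e-01 -1.129e-01  6.000e-04] [0.0017 0.0019 0.0018]
wide_lip 6 [0.5623 0.2237 0.0416] [0.002  0.0018 0.0016]
narrow_lip 6 [ 0.4902 -0.1186  0.0406] [0.0014 0.0013 0.0028]
3.3
```

```bash
cat >> h.py <<'E'
def go(x,y,ztip,yaw):
    o=r.get_obs(); M=R.from_rotvec(o["orientation"]).as_matrix(); p=o["tcp_pos"]
    cur=np.degrees(np.arctan2(M[1,0],M[0,0])); c,s=np.cos(np.radians(yaw)),np.sin(np.radians(yaw))
    T=np.array([[c,s,0],[s,-c,0],[0,0,-1]])
    print("t",round(o["clock"],2),"tip",(p+.173*M[:,2]).round(4),"yaw",cur.round(2),"zax",M[:,2].round(3),"w",round(o["grip_width"],3),"F",np.round(o["contact_force"],1))
    print("az(tool) turn",(cur-yaw).round(2),"then shift",(T.T@(np.array([x,y,ztip+.173])-p)).round(4))
E
python3 -c "
from h import *
go(.445,-.123,.232,3)"
```

```text
t 3.3 tip [ 0.1871 -0.6486  0.2317] yaw 16.09 zax [ 0. -0. -1.] w 0.085 F [-0.7  0.8  0.3]
az(tool) turn 13.09 then shift [ 2.851e-01 -5.114e-01 -3.000e-04]
```

Call:
arm_command([
  {"az": 6.5,"claw": 1},
  {"az": 6.6,"claw": 1},
  {"tx": 0.016,"ty": -0.029,"claw": 1},
  {"tx": 0.018,"ty": -0.032,"claw": 1},
  {"tx": 0.018,"ty": -0.032,"claw": 1},
  {"tx": 0.018,"ty": -0.032,"claw": 1},
  {"tx": 0.018,"ty": -0.032,"claw": 1},
  {"tx": 0.018,"ty": -0.032,"claw": 1},
  {"tx": 0.018,"ty": -0.032,"claw": 1},
  {"tx": 0.018,"ty": -0.032,"claw": 1},
], squeeze=20)

```text
invalid input at $.plan[0]: expected keys claw, tx, ty, tz, ax, ay, az
```

Call:
arm_command([
  {"tx": 0.018,"ty": -0.032,"claw": 1},
  {"tx": 0.018,"ty": -0.032,"claw": 1},
  {"tx": 0.018,"ty": -0.032,"claw": 1},
  {"tx": 0.018,"ty": -0.032,"claw": 1},
  {"tx": 0.018,"ty": -0.032,"claw": 1},
  {"tx": 0.018,"ty": -0.032,"claw": 1},
  {"tx": 0.018,"ty": -0.032,"claw": 1},
  {"tx": 0.008,"ty": -0.03,"claw": 1},
  {"claw": 1},
  {"claw": 1},
])

```text
invalid input at $.plan[0]: expected keys claw, tx, ty, tz, ax, ay, az
```

```bash
python3 -c "
from h import *
go(.445,-.123,.022,3)"
```

```text
t 3.3 tip [ 0.1871 -0.6486  0.2317] yaw 16.09 zax [ 0. -0. -1.] w 0.085 F [-0.7  0.8  0.3]
az(tool) turn 13.09 then shift [ 0.2851 -0.5114  0.2097]
```

All keys are needed in every row.

Call:
arm_command([
  {"claw": 1,"tx": 0,"ty": 0,"tz": 0,"ax": 0,"ay": 0,"az": 6.5},
  {"claw": 1,"tx": 0,"ty": 0,"tz": 0,"ax": 0,"ay": 0,"az": 6.6},
  {"claw": 1,"tx": 0.016,"ty": -0.029,"tz": 0,"ax": 0,"ay": 0,"az": 0},
  {"claw": 1,"tx": 0.018,"ty": -0.032,"tz": 0,"ax": 0,"ay": 0,"az": 0},
  {"claw": 1,"tx": 0.018,"ty": -0.032,"tz": 0,"ax": 0,"ay": 0,"az": 0},
  {"claw": 1,"tx": 0.018,"ty": -0.032,"tz": 0,"ax": 0,"ay": 0,"az": 0},
  {"claw": 1,"tx": 0.018,"ty": -0.032,"tz": 0,"ax": 0,"ay": 0,"az": 0},
  {"claw": 1,"tx": 0.018,"ty": -0.032,"tz": 0,"ax": 0,"ay": 0,"az": 0},
  {"claw": 1,"tx": 0.018,"ty": -0.032,"tz": 0,"ax": 0,"ay": 0,"az": 0},
  {"claw": 1,"tx": 0.018,"ty": -0.032,"tz": 0,"ax": 0,"ay": 0,"az": 0},
], squeeze=20)

```text
clock: 4.13
tcp_pos: [0.3161, -0.3868, 0.405]
orientation: [3.14, 0.082, 0.001]
contact_force: [0.3, -0.3, 0.3]
grip_width: 0.0002
gripper_force: 0.0
```

Call:
arm_command([
  {"claw": 1,"tx": 0.018,"ty": -0.032,"tz": 0,"ax": 0,"ay": 0,"az": 0},
  {"claw": 1,"tx": 0.018,"ty": -0.032,"tz": 0,"ax": 0,"ay": 0,"az": 0},
  {"claw": 1,"tx": 0.018,"ty": -0.032,"tz": 0,"ax": 0,"ay": 0,"az": 0},
  {"claw": 1,"tx": 0.018,"ty": -0.032,"tz": 0,"ax": 0,"ay": 0,"az": 0},
  {"claw": 1,"tx": 0.018,"ty": -0.032,"tz": 0,"ax": 0,"ay": 0,"az": 0},
  {"claw": 1,"tx": 0.018,"ty": -0.032,"tz": 0,"ax": 0,"ay": 0,"az": 0},
  {"claw": 1,"tx": 0.018,"ty": -0.032,"tz": 0,"ax": 0,"ay": 0,"az": 0},
  {"claw": 1,"tx": 0.008,"ty": -0.03,"tz": 0,"ax": 0,"ay": 0,"az": 0},
  {"claw": 1,"tx": 0,"ty": 0,"tz": 0,"ax": 0,"ay": 0,"az": 0},
  {"claw": 1,"tx": 0,"ty": 0,"tz": 0,"ax": 0,"ay": 0,"az": 0},
])

```text
clock: 4.97
tcp_pos: [0.4367, -0.1262, 0.405]
orientation: [3.14, 0.089, 0.001]
contact_force: [-0.8, -1.1, -0.6]
grip_width: -0.0
gripper_force: 0.0
```

```bash
python3 -c "
from h import *
go(.445,-.123,.022,3)"
```

```text
t 4.97 tip [ 0.4368 -0.1262  0.232 ] yaw 3.24 zax [ 0.001 -0.    -1.   ] w -0.0 F [-0.8 -1.1 -0.6]
az(tool) turn 0.24 then shift [ 0.0084 -0.0027  0.21  ]
```

Call:
arm_command([
  {"claw": 1,"tx": 0,"ty": -0.003,"tz": 0.025,"ax": 0,"ay": 0,"az": 0},
  {"claw": 1,"tx": 0,"ty": 0,"tz": 0.03,"ax": 0,"ay": 0,"az": 0},
  {"claw": 1,"tx": 0,"ty": 0,"tz": 0.03,"ax": 0,"ay": 0,"az": 0},
  {"claw": 1,"tx": 0,"ty": 0,"tz": 0.03,"ax": 0,"ay": 0,"az": 0},
  {"claw": 1,"tx": 0,"ty": 0,"tz": 0.03,"ax": 0,"ay": 0,"az": 0},
  {"claw": 1,"tx": 0,"ty": 0,"tz": 0.03,"ax": 0,"ay": 0,"az": 0},
  {"claw": 1,"tx": 0,"ty": 0,"tz": 0.025,"ax": 0,"ay": 0,"az": 0},
  {"claw": 1,"tx": 0,"ty": 0,"tz": 0.01,"ax": 0,"ay": 0,"az": 0},
  {"claw": 1,"tx": 0,"ty": 0,"tz": 0,"ax": 0,"ay": 0,"az": 0},
  {"claw": 1,"tx": 0,"ty": 0,"tz": 0,"ax": 0,"ay": 0,"az": 0},
])

```text
clock: 5.8
tcp_pos: [0.4362, -0.1256, 0.195]
orientation: [3.14, 0.08, -0.001]
contact_force: [0.7, -0.0, 0.2]
grip_width: 0.0
gripper_force: 0.0
```

```bash
python3 -c "
from h import *
f=r.grab_frame('scene');cv2.imwrite('pics/s1.png',cv2.resize(f[130:260,280:450],None,fx=4,fy=4,interpolation=cv2.INTER_CUBIC)[:,:,::-1])
go(.445,-.123,.022,3)"
```

```text
t 5.85 tip [ 0.4369 -0.1256  0.0227] yaw 2.94 zax [ 0.001 -0.001 -1.   ] w 0.0 F [0.1 0.4 0.1]
az(tool) turn -0.06 then shift [ 0.0085 -0.0021  0.0007]
```

View pics/s1.png

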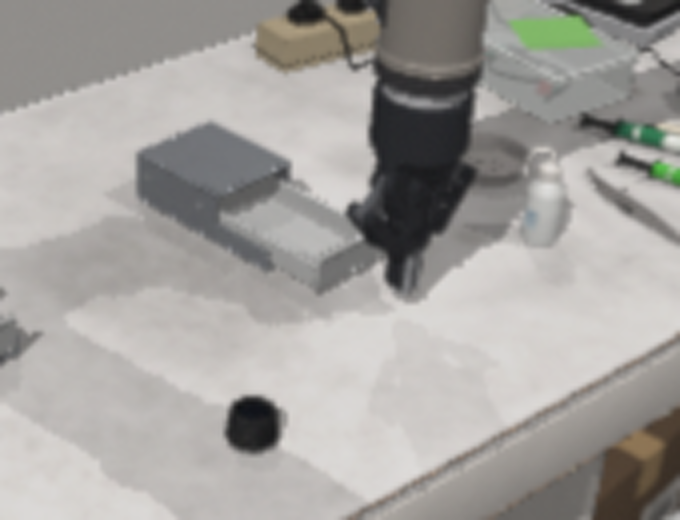

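The shut fingertips stand in front of the narrow lip (crop about (405,280)), clear of everything.

Call:
arm_command([
  {"claw": 1,"tx": 0.008,"ty": -0.002,"tz": 0,"ax": 0,"ay": 0,"az": 0},
  {"claw": 1,"tx": 0.01,"ty": -0.001,"tz": 0,"ax": 0,"ay": 0,"az": 0},
  {"claw": 1,"tx": 0.008,"ty": 0,"tz": 0,"ax": 0,"ay": 0,"az": 0},
  {"claw": 1,"tx": 0.004,"ty": 0,"tz": 0,"ax": 0,"ay": 0,"az": 0},
  {"claw": 1,"tx": 0.004,"ty": 0,"tz": 0,"ax": 0,"ay": 0,"az": 0},
  {"claw": 1,"tx": 0.004,"ty": 0,"tz": 0,"ax": 0,"ay": 0,"az": 0},
  {"claw": 1,"tx": 0.004,"ty": 0,"tz": 0,"ax": 0,"ay": 0,"az": 0},
  {"claw": 1,"tx": 0.004,"ty": 0,"tz": 0,"ax": 0,"ay": 0,"az": 0},
  {"claw": 1,"tx": 0.004,"ty": 0,"tz": 0,"ax": 0,"ay": 0,"az": 0},
  {"claw": 1,"tx": 0.004,"ty": 0,"tz": 0,"ax": 0,"ay": 0,"az": 0},
])

```text
clock: 6.68
tcp_pos: [0.4898, -0.1189, 0.1945]
orientation: [-3.14, -0.082, 0.002]
contact_force: [-1.7, 0.3, 0.4]
grip_width: -0.0002
gripper_force: 1.0
```

Call:
arm_command([
  {"claw": 1,"tx": 0.004,"ty": 0,"tz": 0,"ax": 0,"ay": 0,"az": 0},
  {"claw": 1,"tx": 0.004,"ty": 0,"tz": 0,"ax": 0,"ay": 0,"az": 0},
  {"claw": 1,"tx": 0.004,"ty": 0,"tz": 0,"ax": 0,"ay": 0,"az": 0},
  {"claw": 1,"tx": 0.004,"ty": 0,"tz": 0,"ax": 0,"ay": 0,"az": 0},
  {"claw": 1,"tx": 0.003,"ty": 0,"tz": 0,"ax": 0,"ay": 0,"az": 0},
  {"claw": 1,"tx": 0.003,"ty": 0,"tz": 0,"ax": 0,"ay": 0,"az": 0},
  {"claw": 1,"tx": 0.003,"ty": 0,"tz": 0,"ax": 0,"ay": 0,"az": 0},
  {"claw": 1,"tx": 0.002,"ty": 0,"tz": 0,"ax": 0,"ay": 0,"az": 0},
  {"claw": 1,"tx": 0.001,"ty": 0,"tz": 0,"ax": 0,"ay": 0,"az": 0},
  {"claw": 1,"tx": 0.001,"ty": 0,"tz": 0,"ax": 0,"ay": 0,"az": 0},
])

```text
clock: 7.52
tcp_pos: [0.5189, -0.1176, 0.1947]
orientation: [3.141, 0.082, -0.0]
contact_force: [-2.8, 1.4, -0.3]
grip_width: 0.0002
gripper_force: 0.8
```

```bash
python3 -c "
from h import *
go(.531,-.118,.022,3)
for n in('scene','top'):
    r.grab_frame(n); print([w(n,d['location']).round(4) for d in r.tip_of('narrow_lip',n)[:1]])"
```

```text
t 7.52 tip [ 0.5189 -0.1176  0.0217] yaw 2.98 zax [-0. -0. -1.] w 0.0 F [-2.8  1.4 -0.3]
az(tool) turn -0.02 then shift [ 0.012   0.001  -0.0003]
[array([ 0.534 , -0.1182,  0.0426])]
[array([ 0.533 , -0.1151,  0.0368])]
```

Call:
arm_command([
  {"claw": 1,"tx": 0.001,"ty": 0,"tz": 0,"ax": 0,"ay": 0,"az": 0},
  {"claw": 1,"tx": 0.001,"ty": 0,"tz": 0,"ax": 0,"ay": 0,"az": 0},
  {"claw": 1,"tx": 0.001,"ty": 0,"tz": 0,"ax": 0,"ay": 0,"az": 0},
  {"claw": 1,"tx": 0.001,"ty": 0,"tz": 0,"ax": 0,"ay": 0,"az": 0},
  {"claw": 1,"tx": 0.001,"ty": 0,"tz": 0,"ax": 0,"ay": 0,"az": 0},
  {"claw": 1,"tx": 0.001,"ty": 0,"tz": 0,"ax": 0,"ay": 0,"az": 0},
  {"claw": 1,"tx": 0.001,"ty": 0,"tz": 0,"ax": 0,"ay": 0,"az": 0},
  {"claw": 1,"tx": 0.001,"ty": 0,"tz": 0,"ax": 0,"ay": 0,"az": 0},
  {"claw": 1,"tx": 0.0005,"ty": 0,"tz": 0,"ax": 0,"ay": 0,"az": 0},
  {"claw": 1,"tx": 0,"ty": 0,"tz": 0,"ax": 0,"ay": 0,"az": 0},
])

```text
clock: 8.55
tcp_pos: [0.5276, -0.1171, 0.1947]
orientation: [3.14, 0.082, 0.001]
contact_force: [-0.1, 0.0, 0.7]
grip_width: -0.0001
gripper_force: 0.5
```

Call:
arm_command([
  {"claw": 1,"tx": 0.0005,"ty": 0,"tz": 0,"ax": 0,"ay": 0,"az": 0},
  {"claw": 1,"tx": 0.0005,"ty": 0,"tz": 0,"ax": 0,"ay": 0,"az": 0},
  {"claw": 1,"tx": 0.0005,"ty": 0,"tz": 0,"ax": 0,"ay": 0,"az": 0},
  {"claw": 1,"tx": 0.0005,"ty": 0,"tz": 0,"ax": 0,"ay": 0,"az": 0},
  {"claw": 1,"tx": 0.0005,"ty": 0,"tz": 0,"ax": 0,"ay": 0,"az": 0},
  {"claw": 1,"tx": 0.0005,"ty": 0,"tz": 0,"ax": 0,"ay": 0,"az": 0},
  {"claw": 1,"tx": 0.0005,"ty": 0,"tz": 0,"ax": 0,"ay": 0,"az": 0},
  {"claw": 1,"tx": 0.0005,"ty": 0,"tz": 0,"ax": 0,"ay": 0,"az": 0},
  {"claw": 1,"tx": 0,"ty": 0,"tz": 0,"ax": 0,"ay": 0,"az": 0},
  {"claw": 1,"tx": 0,"ty": 0,"tz": 0,"ax": 0,"ay": 0,"az": 0},
])

```text
clock: 9.38
tcp_pos: [0.531, -0.1169, 0.1946]
orientation: [3.141, 0.082, -0.002]
contact_force: [-4.4, 0.6, 2.0]
grip_width: 0.0001
gripper_force: 1.9
```

Call:
arm_command([
  {"claw": 1,"tx": 0.0005,"ty": 0,"tz": 0,"ax": 0,"ay": 0,"az": 0},
  {"claw": 1,"tx": 0.0005,"ty": 0,"tz": 0,"ax": 0,"ay": 0,"az": 0},
  {"claw": 1,"tx": 0.0005,"ty": 0,"tz": 0,"ax": 0,"ay": 0,"az": 0},
  {"claw": 1,"tx": 0,"ty": 0,"tz": 0,"ax": 0,"ay": 0,"az": 0},
  {"claw": 1,"tx": 0,"ty": 0,"tz": 0,"ax": 0,"ay": 0,"az": 0},
  {"claw": 1,"tx": 0,"ty": 0,"tz": 0,"ax": 0,"ay": 0,"az": 0},
  {"claw": 1,"tx": 0,"ty": 0,"tz": 0,"ax": 0,"ay": 0,"az": 0},
  {"claw": 1,"tx": 0,"ty": 0,"tz": 0,"ax": 0,"ay": 0,"az": 0},
  {"claw": 1,"tx": 0,"ty": 0,"tz": 0,"ax": 0,"ay": 0,"az": 0},
  {"claw": 1,"tx": 0,"ty": 0,"tz": 0,"ax": 0,"ay": 0,"az": 0},
])

```text
clock: 10.22
tcp_pos: [0.5315, -0.1169, 0.1944]
orientation: [3.14, 0.082, -0.006]
contact_force: [-8.0, 0.2, 5.1]
grip_width: 0.0
gripper_force: 3.6
```

Call:
arm_command([
  {"claw": 1,"tx": -0.001,"ty": 0,"tz": 0,"ax": 0,"ay": 0,"az": 0},
  {"claw": 1,"tx": -0.002,"ty": 0,"tz": 0,"ax": 0,"ay": 0,"az": 0},
  {"claw": 1,"tx": -0.006,"ty": 0,"tz": 0,"ax": 0,"ay": 0,"az": 0},
  {"claw": 1,"tx": -0.012,"ty": 0,"tz": 0,"ax": 0,"ay": 0,"az": 0},
  {"claw": 1,"tx": -0.01,"ty": 0,"tz": -0.01,"ax": 0,"ay": 0,"az": 0},
  {"claw": 1,"tx": 0,"ty": 0,"tz": -0.03,"ax": 0,"ay": 0,"az": 0},
  {"claw": 1,"tx": 0,"ty": 0,"tz": -0.035,"ax": 0,"ay": 0,"az": 0},
  {"claw": 1,"tx": 0,"ty": 0,"tz": -0.025,"ax": 0,"ay": 0,"az": 0.5},
  {"claw": 1,"tx": 0,"ty": 0,"tz": 0,"ax": 0,"ay": 0,"az": 0},
  {"claw": 1,"tx": 0,"ty": 0,"tz": 0,"ax": 0,"ay": 0,"az": 0},
])

```text
clock: 11.05
tcp_pos: [0.5026, -0.1187, 0.2964]
orientation: [3.14, 0.068, 0.008]
contact_force: [-0.9, -0.2, -0.9]
grip_width: 0.0004
gripper_force: 0.0
```

```bash
python3 -c "
from h import *
go(.591,.225,.12,2.5)
L=[]
for k in range(3):
  for n in('scene','top'):
    r.grab_frame(n); L+=[w(n,d['location']) for d in r.tip_of('narrow_lip',n)[:1]]
print(np.round(L,4))"
```

```text
t 11.05 tip [ 0.5035 -0.1189  0.1234] yaw 2.47 zax [ 0.005 -0.001 -1.   ] w 0.0 F [-0.9 -0.2 -0.9]
az(tool) turn -0.03 then shift [ 0.1033 -0.3396  0.0034]
[[ 0.5467 -0.1151  0.0407]
 [ 0.5445 -0.1119  0.0375]
 [ 0.5445 -0.1145  0.0408]
 [ 0.5442 -0.1158  0.0397]
 [ 0.544  -0.1137  0.0442]
 [ 0.5455 -0.1121  0.037 ]]
```

Call:
arm_command([
  {"claw": 1,"tx": 0.005,"ty": -0.017,"tz": 0,"ax": 0,"ay": 0,"az": 0},
  {"claw": 1,"tx": 0.011,"ty": -0.036,"tz": 0,"ax": 0,"ay": 0,"az": 0},
  {"claw": 1,"tx": 0.011,"ty": -0.037,"tz": 0,"ax": 0,"ay": 0,"az": 0},
  {"claw": 1,"tx": 0.011,"ty": -0.037,"tz": 0,"ax": 0,"ay": 0,"az": 0},
  {"claw": 1,"tx": 0.011,"ty": -0.037,"tz": 0,"ax": 0,"ay": 0,"az": 0},
  {"claw": 1,"tx": 0.011,"ty": -0.037,"tz": 0,"ax": 0,"ay": 0,"az": 0},
  {"claw": 1,"tx": 0.011,"ty": -0.037,"tz": 0,"ax": 0,"ay": 0,"az": 0},
  {"claw": 1,"tx": 0.011,"ty": -0.037,"tz": 0,"ax": 0,"ay": 0,"az": 0},
  {"claw": 1,"tx": 0.011,"ty": -0.037,"tz": 0,"ax": 0,"ay": 0,"az": 0},
  {"claw": 1,"tx": 0.01,"ty": -0.028,"tz": 0,"ax": 0,"ay": 0,"az": 0},
])

```text
clock: 12.48
tcp_pos: [0.5898, 0.2295, 0.2948]
orientation: [-3.139, -0.072, -0.0]
contact_force: [-0.3, 0.6, 0.2]
grip_width: -0.0002
gripper_force: 0.0
```

Call:
arm_command([
  {"claw": 1,"tx": 0,"ty": 0,"tz": 0.01,"ax": 0,"ay": 0,"az": 0},
  {"claw": 1,"tx": 0,"ty": 0,"tz": 0.02,"ax": 0,"ay": 0,"az": 0},
  {"claw": 1,"tx": 0,"ty": 0,"tz": 0.02,"ax": 0,"ay": 0,"az": 0},
  {"claw": 1,"tx": 0,"ty": 0,"tz": 0.01,"ax": 0,"ay": 0,"az": 0},
  {"claw": 1,"tx": 0,"ty": 0,"tz": 0,"ax": 0,"ay": 0,"az": 0},
  {"claw": 1,"tx": 0,"ty": 0,"tz": 0,"ax": 0,"ay": 0,"az": 0},
  {"claw": 1,"tx": 0,"ty": 0,"tz": 0,"ax": 0,"ay": 0,"az": 0},
  {"claw": 1,"tx": 0,"ty": 0,"tz": 0,"ax": 0,"ay": 0,"az": 0},
  {"claw": 1,"tx": 0,"ty": 0,"tz": 0,"ax": 0,"ay": 0,"az": 0},
  {"claw": 1,"tx": 0,"ty": 0,"tz": 0,"ax": 0,"ay": 0,"az": 0},
])

```text
clock: 13.32
tcp_pos: [0.5903, 0.2258, 0.2356]
orientation: [-3.14, -0.068, -0.002]
contact_force: [-0.3, 0.5, 0.5]
grip_width: -0.0003
gripper_force: 0.0
```

```bash
python3 -c "
from h import *
f=r.grab_frame('scene');cv2.imwrite('pics/s2.png',cv2.resize(f[130:260,180:350],None,fx=4,fy=4,interpolation=cv2.INTER_CUBIC)[:,:,::-1])
go(.591,.225,.021,2.5)
for n in('scene','top'):
    r.grab_frame(n); print([w(n,d['location']).round(4) for d in r.tip_of('wide_lip',n)[:1]])"
```

```text
t 13.37 tip [0.5904 0.2258 0.0624] yaw 2.48 zax [ 0.001  0.    -1.   ] w 0.0 F [ 0.5 -0.6  0.3]
az(tool) turn -0.02 then shift [0.0008 0.0008 0.0414]
[array([0.5621, 0.2237, 0.0397])]
[]
```

View pics/s2.png

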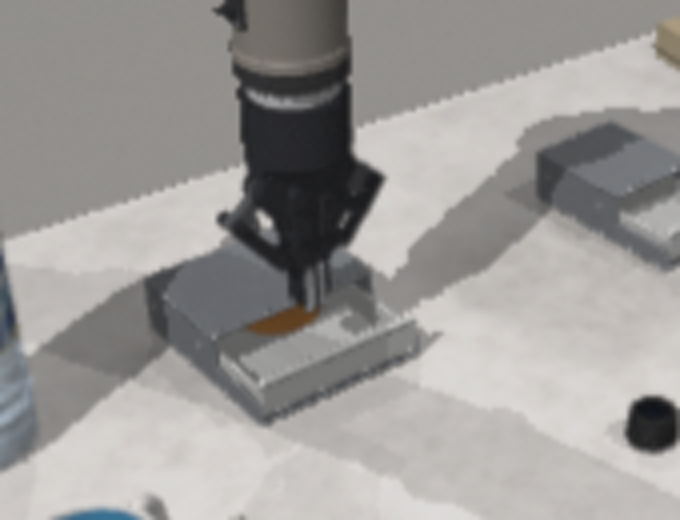

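```bash
python3 -c "
from h import *
for u,v,z in((275,335,.023),(250,330,.025),(318,312,.025),(335,383,.04)): print(px2w('scene',180+u/4,130+v/4,z).round(4))
n='scene';print([(w(n,d['location']).round(4),d['confidence']) for d in r.tip_of('tape_roll',n)])"
```

```text
[0.6199 0.2417 0.023 ]
[0.6339 0.2547 0.025 ]
[0.6246 0.2017 0.025 ]
[0.5222 0.2485 0.04  ]
[(array([0.6629, 0.2165, 0.0095]), 0.55)]
```

The tip hovers over the opening, at crop (310,305). The roll's front edge lies at x≈0.62, so I'll go down nearer the lip, at x≈0.583.

Call:
arm_command([
  {"claw": 1,"tx": -0.007,"ty": 0,"tz": 0,"ax": 0,"ay": 0,"az": 0},
  {"claw": 1,"tx": 0,"ty": 0,"tz": 0,"ax": 0,"ay": 0,"az": 0},
  {"claw": 1,"tx": 0,"ty": 0,"tz": 0.01,"ax": 0,"ay": 0,"az": 0},
  {"claw": 1,"tx": 0,"ty": 0,"tz": 0.01,"ax": 0,"ay": 0,"az": 0},
  {"claw": 1,"tx": 0,"ty": 0,"tz": 0.01,"ax": 0,"ay": 0,"az": 0},
  {"claw": 1,"tx": 0,"ty": 0,"tz": 0.007,"ax": 0,"ay": 0,"az": 0},
  {"claw": 1,"tx": 0,"ty": 0,"tz": 0.003,"ax": 0,"ay": 0,"az": 0},
  {"claw": 1,"tx": 0,"ty": 0,"tz": 0,"ax": 0,"ay": 0,"az": 0},
  {"claw": 1,"tx": 0,"ty": 0,"tz": 0,"ax": 0,"ay": 0,"az": 0},
  {"claw": 1,"tx": 0,"ty": 0,"tz": 0,"ax": 0,"ay": 0,"az": 0},
])

```text
clock: 14.45
tcp_pos: [0.5832, 0.2256, 0.195]
orientation: [-3.141, -0.068, -0.001]
contact_force: [-0.2, -0.1, 0.3]
grip_width: -0.0003
gripper_force: 0.0
```

Call:
arm_command([
  {"claw": 1,"tx": -0.002,"ty": 0,"tz": 0,"ax": 0,"ay": 0,"az": 0},
  {"claw": 1,"tx": -0.002,"ty": 0,"tz": 0,"ax": 0,"ay": 0,"az": 0},
  {"claw": 1,"tx": -0.002,"ty": 0,"tz": 0,"ax": 0,"ay": 0,"az": 0},
  {"claw": 1,"tx": -0.002,"ty": 0,"tz": 0,"ax": 0,"ay": 0,"az": 0},
  {"claw": 1,"tx": -0.0025,"ty": 0,"tz": 0,"ax": 0,"ay": 0,"az": 0},
  {"claw": 1,"tx": -0.003,"ty": 0,"tz": 0,"ax": 0,"ay": 0,"az": 0},
  {"claw": 1,"tx": -0.003,"ty": 0,"tz": 0,"ax": 0,"ay": 0,"az": 0},
  {"claw": 1,"tx": -0.003,"ty": 0,"tz": 0,"ax": 0,"ay": 0,"az": 0},
  {"claw": 1,"tx": -0.003,"ty": 0,"tz": 0,"ax": 0,"ay": 0,"az": 0},
  {"claw": 1,"tx": -0.003,"ty": 0,"tz": 0,"ax": 0,"ay": 0,"az": 0},
])

```text
clock: 15.28
tcp_pos: [0.5574, 0.2243, 0.1949]
orientation: [-3.141, -0.068, -0.001]
contact_force: [2.0, 0.1, -0.1]
grip_width: 0.0001
gripper_force: 0.9
```

```bash
python3 -c "
from h import *
go(.478,.221,.022,2.5)
for n in('scene','top'):
    r.grab_frame(n); print([w(n,d['location']).round(4) for d in r.tip_of('wide_lip',n)[:1]])"
```

```text
t 15.28 tip [0.5575 0.2243 0.0219] yaw 2.48 zax [ 0.  0. -1.] w 0.0 F [ 2.   0.1 -0.1]
az(tool) turn -0.02 then shift [-0.0795 -0.0002 -0.0001]
[array([0.5441, 0.2231, 0.0403])]
[]
```

Call:
arm_command([
  {"claw": 1,"tx": -0.003,"ty": 0,"tz": 0,"ax": 0,"ay": 0,"az": 0},
  {"claw": 1,"tx": -0.0035,"ty": 0,"tz": 0,"ax": 0,"ay": 0,"az": 0},
  {"claw": 1,"tx": -0.0035,"ty": 0,"tz": 0,"ax": 0,"ay": 0,"az": 0},
  {"claw": 1,"tx": -0.0035,"ty": 0,"tz": 0,"ax": 0,"ay": 0,"az": 0},
  {"claw": 1,"tx": -0.0035,"ty": 0,"tz": 0,"ax": 0,"ay": 0,"az": 0},
  {"claw": 1,"tx": -0.0035,"ty": 0,"tz": 0,"ax": 0,"ay": 0,"az": 0},
  {"claw": 1,"tx": -0.0035,"ty": 0,"tz": 0,"ax": 0,"ay": 0,"az": 0},
  {"claw": 1,"tx": -0.0035,"ty": 0,"tz": 0,"ax": 0,"ay": 0,"az": 0},
  {"claw": 1,"tx": -0.0035,"ty": 0,"tz": 0,"ax": 0,"ay": 0,"az": 0},
  {"claw": 1,"tx": -0.0035,"ty": 0,"tz": 0,"ax": 0,"ay": 0,"az": 0},
])

```text
clock: 16.32
tcp_pos: [0.5227, 0.2227, 0.1947]
orientation: [3.141, 0.068, 0.0]
contact_force: [0.5, -0.4, -1.6]
grip_width: 0.0001
gripper_force: 0.9
```

Call:
arm_command([
  {"claw": 1,"tx": -0.0035,"ty": 0,"tz": 0,"ax": 0,"ay": 0,"az": 0},
  {"claw": 1,"tx": -0.0035,"ty": 0,"tz": 0,"ax": 0,"ay": 0,"az": 0},
  {"claw": 1,"tx": -0.0035,"ty": 0,"tz": 0,"ax": 0,"ay": 0,"az": 0},
  {"claw": 1,"tx": -0.0035,"ty": 0,"tz": 0,"ax": 0,"ay": 0,"az": 0},
  {"claw": 1,"tx": -0.0035,"ty": 0,"tz": 0,"ax": 0,"ay": 0,"az": 0},
  {"claw": 1,"tx": -0.0035,"ty": 0,"tz": 0,"ax": 0,"ay": 0,"az": 0},
  {"claw": 1,"tx": -0.003,"ty": 0,"tz": 0,"ax": 0,"ay": 0,"az": 0},
  {"claw": 1,"tx": -0.003,"ty": 0,"tz": 0,"ax": 0,"ay": 0,"az": 0},
  {"claw": 1,"tx": -0.0025,"ty": 0,"tz": 0,"ax": 0,"ay": 0,"az": 0},
  {"claw": 1,"tx": -0.002,"ty": 0,"tz": 0,"ax": 0,"ay": 0,"az": 0},
])

```text
clock: 17.15
tcp_pos: [0.4913, 0.2214, 0.1947]
orientation: [3.141, 0.068, -0.0]
contact_force: [2.0, -1.2, 0.3]
grip_width: -0.0001
gripper_force: 0.8
```

Call:
arm_command([
  {"claw": 1,"tx": -0.001,"ty": 0,"tz": 0,"ax": 0,"ay": 0,"az": 0},
  {"claw": 1,"tx": -0.001,"ty": 0,"tz": 0,"ax": 0,"ay": 0,"az": 0},
  {"claw": 1,"tx": -0.001,"ty": 0,"tz": 0,"ax": 0,"ay": 0,"az": 0},
  {"claw": 1,"tx": -0.001,"ty": 0,"tz": 0,"ax": 0,"ay": 0,"az": 0},
  {"claw": 1,"tx": -0.001,"ty": 0,"tz": 0,"ax": 0,"ay": 0,"az": 0},
  {"claw": 1,"tx": -0.001,"ty": 0,"tz": 0,"ax": 0,"ay": 0,"az": 0},
  {"claw": 1,"tx": -0.001,"ty": 0,"tz": 0,"ax": 0,"ay": 0,"az": 0},
  {"claw": 1,"tx": -0.001,"ty": 0,"tz": 0,"ax": 0,"ay": 0,"az": 0},
  {"claw": 1,"tx": 0,"ty": 0,"tz": 0,"ax": 0,"ay": 0,"az": 0},
  {"claw": 1,"tx": 0,"ty": 0,"tz": 0,"ax": 0,"ay": 0,"az": 0},
])

```text
clock: 17.98
tcp_pos: [0.4834, 0.2212, 0.1947]
orientation: [-3.141, -0.069, 0.0]
contact_force: [0.2, -0.3, 1.1]
grip_width: 0.0001
gripper_force: 0.3
```

Call:
arm_command([
  {"claw": 1,"tx": -0.001,"ty": 0,"tz": 0,"ax": 0,"ay": 0,"az": 0},
  {"claw": 1,"tx": -0.001,"ty": 0,"tz": 0,"ax": 0,"ay": 0,"az": 0},
  {"claw": 1,"tx": -0.001,"ty": 0,"tz": 0,"ax": 0,"ay": 0,"az": 0},
  {"claw": 1,"tx": -0.001,"ty": 0,"tz": 0,"ax": 0,"ay": 0,"az": 0},
  {"claw": 1,"tx": -0.0005,"ty": 0,"tz": 0,"ax": 0,"ay": 0,"az": 0},
  {"claw": 1,"tx": -0.0005,"ty": 0,"tz": 0,"ax": 0,"ay": 0,"az": 0},
  {"claw": 1,"tx": -0.0005,"ty": 0,"tz": 0,"ax": 0,"ay": 0,"az": 0},
  {"claw": 1,"tx": -0.0005,"ty": 0,"tz": 0,"ax": 0,"ay": 0,"az": 0},
  {"claw": 1,"tx": 0,"ty": 0,"tz": 0,"ax": 0,"ay": 0,"az": 0},
  {"claw": 1,"tx": 0,"ty": 0,"tz": 0,"ax": 0,"ay": 0,"az": 0},
])

```text
clock: 18.82
tcp_pos: [0.4775, 0.2209, 0.1947]
orientation: [-3.141, -0.068, 0.0]
contact_force: [0.9, 0.6, -0.8]
grip_width: -0.0
gripper_force: 0.5
```

Call:
arm_command([
  {"claw": 1,"tx": -0.0005,"ty": 0,"tz": 0,"ax": 0,"ay": 0,"az": 0},
  {"claw": 1,"tx": -0.0005,"ty": 0,"tz": 0,"ax": 0,"ay": 0,"az": 0},
  {"claw": 1,"tx": -0.0005,"ty": 0,"tz": 0,"ax": 0,"ay": 0,"az": 0},
  {"claw": 1,"tx": -0.0005,"ty": 0,"tz": 0,"ax": 0,"ay": 0,"az": 0},
  {"claw": 1,"tx": -0.0005,"ty": 0,"tz": 0,"ax": 0,"ay": 0,"az": 0},
  {"claw": 1,"tx": -0.0005,"ty": 0,"tz": 0,"ax": 0,"ay": 0,"az": 0},
  {"claw": 1,"tx": 0,"ty": 0,"tz": 0,"ax": 0,"ay": 0,"az": 0},
  {"claw": 1,"tx": 0,"ty": 0,"tz": 0,"ax": 0,"ay": 0,"az": 0},
  {"claw": 1,"tx": 0,"ty": 0,"tz": 0,"ax": 0,"ay": 0,"az": 0},
  {"claw": 1,"tx": 0,"ty": 0,"tz": 0,"ax": 0,"ay": 0,"az": 0},
])

```text
clock: 19.65
tcp_pos: [0.4745, 0.2207, 0.1947]
orientation: [3.141, 0.068, -0.0]
contact_force: [0.7, 0.2, 0.4]
grip_width: 0.0001
gripper_force: 0.4
```

Call:
arm_command([
  {"claw": 1,"tx": -0.0005,"ty": 0,"tz": 0,"ax": 0,"ay": 0,"az": 0},
  {"claw": 1,"tx": -0.0005,"ty": 0,"tz": 0,"ax": 0,"ay": 0,"az": 0},
  {"claw": 1,"tx": -0.0005,"ty": 0,"tz": 0,"ax": 0,"ay": 0,"az": 0},
  {"claw": 1,"tx": -0.0005,"ty": 0,"tz": 0,"ax": 0,"ay": 0,"az": 0},
  {"claw": 1,"tx": -0.0005,"ty": 0,"tz": 0,"ax": 0,"ay": 0,"az": 0},
  {"claw": 1,"tx": 0,"ty": 0,"tz": 0,"ax": 0,"ay": 0,"az": 0},
  {"claw": 1,"tx": 0,"ty": 0,"tz": 0,"ax": 0,"ay": 0,"az": 0},
  {"claw": 1,"tx": 0,"ty": 0,"tz": 0,"ax": 0,"ay": 0,"az": 0},
  {"claw": 1,"tx": 0,"ty": 0,"tz": 0,"ax": 0,"ay": 0,"az": 0},
  {"claw": 1,"tx": 0,"ty": 0,"tz": 0,"ax": 0,"ay": 0,"az": 0},
])

```text
clock: 20.48
tcp_pos: [0.4736, 0.2205, 0.1949]
orientation: [-3.14, -0.067, -0.005]
contact_force: [7.3, 1.1, -5.1]
grip_width: -0.0001
gripper_force: 3.7
```

```bash
python3 -c "
from h import *
go(.478,.221,.022,2.5)
for n in('scene','top','scene'):
    r.grab_frame(n); print([w(n,d['location']).round(4) for t in ('wide_lip','tape_roll') for d in r.tip_of(t,n)[:1]])
for i in range(3): r.grab_frame('top'); print(r.get_obs()['contact_force'].round(1))"
```

```text
t 20.48 tip [0.4742 0.2207 0.0219] yaw 2.44 zax [ 0.003  0.001 -1.   ] w -0.0 F [ 7.3  1.1 -5.1]
az(tool) turn -0.06 then shift [ 0.0044 -0.0003 -0.0001]
[array([0.4619, 0.2207, 0.0415]), array([0.5638, 0.2119, 0.0104])]
[array([0.465 , 0.2167, 0.0407]), array([0.5627, 0.2163, 0.0162])]
[array([0.4601, 0.2229, 0.0415]), array([0.5613, 0.2105, 0.0117])]
[ 7.5  1.2 -4.7]
[ 7.2  0.4 -4.9]
[ 7.5  1.3 -5.5]
```

At the stop (7.4 N), with the roll 4 cm clear of the tip. Now I'll ease off and lift out.

Call:
arm_command([
  {"claw": 1,"tx": 0.001,"ty": 0,"tz": 0,"ax": 0,"ay": 0,"az": 0},
  {"claw": 1,"tx": 0.002,"ty": 0,"tz": 0,"ax": 0,"ay": 0,"az": 0},
  {"claw": 1,"tx": 0.004,"ty": 0,"tz": 0,"ax": 0,"ay": 0,"az": 0},
  {"claw": 1,"tx": 0.003,"ty": 0,"tz": 0,"ax": 0,"ay": 0,"az": 0},
  {"claw": 1,"tx": 0,"ty": 0,"tz": 0,"ax": 0,"ay": 0,"az": 0},
  {"claw": 1,"tx": 0,"ty": 0,"tz": -0.015,"ax": 0,"ay": 0,"az": 0},
  {"claw": 1,"tx": 0,"ty": 0,"tz": -0.03,"ax": 0,"ay": 0,"az": 0},
  {"claw": 1,"tx": 0,"ty": 0,"tz": -0.04,"ax": 0,"ay": 0,"az": 0},
  {"claw": 1,"tx": 0,"ty": 0,"tz": -0.04,"ax": 0,"ay": 0,"az": 0},
  {"claw": 1,"tx": 0,"ty": 0,"tz": -0.04,"ax": 0,"ay": 0,"az": 0},
])

```text
clock: 21.92
tcp_pos: [0.4814, 0.2208, 0.3611]
orientation: [3.14, 0.069, -0.003]
contact_force: [1.8, 0.1, -0.0]
grip_width: -0.0004
gripper_force: 0.0
```

Call:
arm_command([
  {"claw": 1,"tx": 0,"ty": 0.03,"tz": 0,"ax": 0,"ay": 0,"az": 0},
  {"claw": 1,"tx": 0,"ty": 0.035,"tz": 0,"ax": 0,"ay": 0,"az": 0},
  {"claw": 1,"tx": 0,"ty": 0.035,"tz": 0,"ax": 0,"ay": 0,"az": 0},
  {"claw": 1,"tx": 0,"ty": 0.035,"tz": 0,"ax": 0,"ay": 0,"az": 0},
  {"claw": 1,"tx": 0,"ty": 0.035,"tz": 0,"ax": 0,"ay": 0,"az": 0},
  {"claw": 1,"tx": 0,"ty": 0.02,"tz": 0,"ax": 0,"ay": 0,"az": 0},
  {"claw": 1,"tx": 0,"ty": 0,"tz": 0,"ax": 0,"ay": 0,"az": 0},
  {"claw": 1,"tx": 0,"ty": 0,"tz": 0,"ax": 0,"ay": 0,"az": 0},
  {"claw": 1,"tx": 0,"ty": 0,"tz": 0,"ax": 0,"ay": 0,"az": 0},
  {"claw": 1,"tx": 0,"ty": 0,"tz": 0,"ax": 0,"ay": 0,"az": 0},
])

```text
clock: 22.75
tcp_pos: [0.4902, 0.0326, 0.3597]
orientation: [-3.14, -0.072, 0.0]
contact_force: [0.3, 0.5, 0.7]
grip_width: -0.0002
gripper_force: 0.0
```

```bash
python3 -c "
from h import *
go(.478,.221,.022,2.5)
for n in('scene','top'):
  f=r.grab_frame(n);cv2.imwrite(f'pics/{n}9.png',f[:,:,::-1])
  for t in ('wide_lip','narrow_lip','tape_roll','loupe','dropper_bottle','solder_spool'): print(n,t,[w(n,d['location']).round(4) for d in r.tip_of(t,n)[:1]])"
```

```text
t 22.75 tip [0.4902 0.0327 0.1867] yaw 2.62 zax [-0.     0.001 -1.   ] w -0.0 F [0.3 0.5 0.7]
az(tool) turn 0.12 then shift [-0.004  -0.1887  0.1647]
scene wide_lip [array([0.4618, 0.218 , 0.0407])]
scene narrow_lip [array([ 0.5435, -0.1169,  0.0422])]
scene tape_roll [array([0.5622, 0.2127, 0.0091])]
scene loupe [array([0.3802, 0.074 , 0.0045])]
scene dropper_bottle [array([ 0.4469, -0.2983, -0.002 ])]
scene solder_spool [array([ 6.247e-01, -1.105e-01, -1.000e-04])]
top wide_lip [array([0.465 , 0.2177, 0.0437])]
top narrow_lip [array([ 0.5463, -0.1111,  0.0374])]
top tape_roll [array([0.5632, 0.2201, 0.0156])]
top loupe [array([ 0.3781,  0.0734, -0.0024])]
top dropper_bottle [array([ 0.4506, -0.2959, -0.0022])]
top solder_spool [array([0.5086, 0.4309, 0.0031])]
```

View pics/scene9.png

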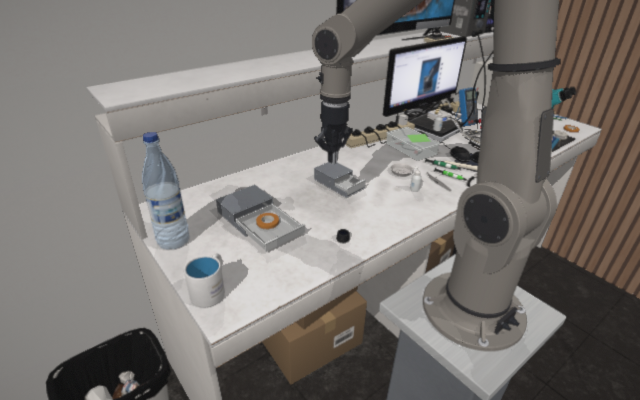

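The wide tray is fully out with the roll exposed at (268,220). The narrow tray is home at (340,178), the bystanders haven't moved, and the arm is clear of everything.

```bash
python3 -c "
from bench import r
print(r.hand_in())"
```

```text
the job is handed in; nothing more can be done
None
```

Job handed in at about 23 s: the narrow tray was pushed home first, then the wide tray drawn out to its stop with the tape roll exposed; both stops were felt at about 8 N, and I did not touch the roll or the bystanders.

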